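Push a recipe card under the recipe board's spring clip

TASK

Slide the stiff white recipe card along the wooden recipe board and under its spring clip until it is fully home against the sprung stop hidden beneath the clip, square to the board and in the middle between its two sides, and leave it held there. Let the card's own edge lift the clip: do not touch the clip yourself and do not force the card; leave the salt mill, the honey jar and the spoon alone.

Things in the scene. Friction and masses are not known exactly. Their poses are not given: they have to be found in the camera images.
- board: recipe board, fixed on the worktop: brown wooden slab 200 mm along its x, 190 mm along its y, 14 mm thick, a steel bar clip across its +x end. Origin: centre of its underside. x points along the board to the clip, y left, z up. At the end the card's middle must lie on the board's middle line (y = 0) and its x along the board's x.
- panel: stiff white recipe card lying loose and flat on the board before the clip: 75 mm along its x, 115 mm along its y, 6 mm thick, about 0.12 kg, too wide to grasp, pushed by its edges. Origin: centre of its underside, 14 mm above the worktop. Its +x edge goes under the clip. It starts up to 22 mm to either side of the board's middle and turned up to 15 degrees.
- clip_lip (a point): middle of the front edge of the jaw's upturned lip: 25 mm along x from the board's centre, 13 mm above the board's top when shut. The steel jaw, 90 mm wide, slopes down from it to a rounded pinch bar (45 mm along x, 1.5 mm above the board), then up to its hinge pin (92 mm along x, 18 mm up). A card pushed in below the lip raises the jaw by itself.
- clip (a joint): jaw angle, rad: 0 shut, about 0.1 with the card beneath the pinch bar. The spring presses the bar down with about 6 to 9 N; pushing the card's edge up the lip's slope takes 10 to 20 N, then the drag is a nearly steady 3 to 8 N. Above 35 N the card counts as forced.
- stop (a joint): how far the sprung stop under the clip is pushed in, m: 0 untouched, 0.006 at its hard end. A low steel bar, 70 mm wide, square to the board; its untouched face lies 52 to 80 mm along x from the board's centre, elsewhere each time: find it by touch. Its spring gives only 1 to 2 N, less than the clip's grip, so the card stays; at the hard end resistance rises steeply.
- salt_mill: bystander: grey mill 97 mm tall, 29 mm across, upright right of the board; origin under its centre
- honey_jar: bystander: jar 99 mm tall, about 60 mm across, upright left of the board; origin under its centre
- table_spoon: bystander: steel spoon 188 mm long, lying on the worktop right of the board; origin under its centre
Things that resemble listed ones, but are neither listed nor needed, are in the scene too. There is more than one size of the panel; the job needs the larger.

How it is judged:
By the outcome, as a careful person would: the job done as asked, in the order asked, and still so for the second after the job is handed in, with the robot touching nothing.
It also fails if it takes over 64 s, if anything falls off the work surface, if the arm or the gripper's body presses on something with over 40 N, if the wrist force passes 120 N, or if a joint passes its speed limit or range.

ROBOT

A 6-joint arm with a two-finger parallel gripper is mounted at the origin on the work surface; the furniture and walls round the work are solid. World frame = base frame: x ahead of the robot, y to its left, z up, the work surface at z = 0. Lengths are in mm, angles in rad, forces in N, time in s.
With the tool pointing down it reaches from about 350 to 875 mm from the base axis. Payload 4.2 kg.
Tool frame: the origin (TCP) lies between the finger pads; the fingertips stand 11 mm ahead of it and the grasp point (between the pads) lies 8 mm behind it; z points along the fingers, y is the direction in which the jaws open and shut (so a half turn about z gives the same grasp; the last joint's range is limited). The gripper opens to 85 mm and grips with 20 to 120 N. Pads are 22 mm wide; open, the fingers measure 114 mm over their backs; the gripper's body (76 mm by 85 mm) begins 54 mm behind the grasp point. The pads swing forward as they close: fully open they stand 13 mm farther back than shut.
Start: joints at [1.583, 0.385, 0.008, 0, -1.194, -0.259], TCP at [152.657, 606.049, 242.312] pointing down, gripper open.
Joint ranges: [-3.14, 3.14], [-1.21, 2.06], [-1.07, 1.41], [-3.16, 2.05], [-2.99, -0.16], [-3.1, 3.1]. Speed limits (rad/s): [2.79, 2.79, 3.14, 3.14, 3.14, 3.14].

INTERFACE

Orientations are given as a unit quaternion [x, y, z, w].
In Python, from bench import * gives the robot as it stands.
- The arm moves only by the tool servo_tool, never from a script. Its argument "rows" is a list of rows, each a list of 7 numbers: the opening, from 0 (shut) to 1 (fully open), then the shift along the tool's x, y, z in cm, then the turn, a rotation vector about the tool's x, y, z in degrees. A call has 1 to 12 rows; each row shifts and turns the commanded pose from where the row before left it, along the tool's axes as they then stand; what a row does not reach is not made up. A row lasts 1/10 s, in which the tool goes at most 50 mm and 8.59 degrees, less where a joint would pass 70% of its speed; a pose out of reach is approached as far as the arm can. A call is refused whole if a number of a shift passes 5 or a number of a turn 8.59, either way. A call with a gripper value outside its range is refused whole. The fingers move at their own pace and stop on an object; the grip force is fixed at half the most. Time passes only in rows, so rows that do not move let the fingers close. It gives the time, the measured TCP pose, the force and the opening at its end, in the units of the state.
- read_state(): the state, without advancing time (a new reading comes with each control period).
- get_image(name): name is "scene" or "top"; returns a dict with "image" (384x512x3 uint8, red, green, blue), "mtx" (3x3 intrinsics, pixels), "extrinsics" (4x4, takes a point from camera to world coordinates). Camera axes: x right, y up, looking along -z (the intrinsics and any distortion apply to the point x, -y, -z); pixel columns grow to the right and rows downward; lengths in mm; the calibration is good to about 2 mm. A picture is of the moment at which its call begins. There is no depth.
- job_done(): hands the job in, once; it reports no verdict.
The state is a dict: "clock": time; "joints": joint angles; "joint_vel": joint speeds; "joint_efforts": joint torques, N m; "position": TCP position; "ee_rot": TCP orientation; "contact_force": force on the tool from outside, world axes, zero at the start; "wrist_torque": the same for the moment, N m; "gripper_width": finger opening in mm.
Only numpy, scipy, OpenCV 4.12 (cv2) and the standard library are available. Lean on these libraries where they do the work, as an engineer would, in place of code of your own. Each camera call takes 0.05 s, during which the arm holds its last target. There are 200 camera calls.

## Working session

There is one attempt and no reset: what is moved stays moved. The work goes in short steps, Python scripts to look and compute and a tool call to move; the robot and the scene stay as the last step left them, time stands still between calls to the robot, and variables do not carry over. Pictures are saved under pics/ and viewed, about 8 in all and at most 12, crops included, and the job is handed in when it is done.

Besides the shell and the picture viewer there is one more tool, called after "Emit:" as name([rows], argument=value, ...), one row to a line, values as JSON. servo_tool: Moves the arm, as the interface text tells. Its arguments: {"type":"object","properties":{"rows":{"type":"array","items":{"type":"array","items":{"type":"number"}}}},"required":["rows"]}

```bash
ls; mkdir -p pics
cat > h.py <<'E'
from bench import *
import numpy as np, cv2
from scipy.spatial.transform import Rotation as R
def snap(name,f):
    d=get_image(name); cv2.imwrite('pics/'+f,d['image'][:,:,::-1]); np.savez('pics/'+f+'.npz',**{k:d[k] for k in('image','mtx','extrinsics')}); return d
def ray(d,uv):
    K=np.array(d['mtx']);E=np.array(d['extrinsics']);p=np.linalg.inv(K)@[uv[0],uv[1],1]
    return E[:3,3],E[:3,:3]@[p[0],-p[1],-p[2]]
def px2w(d,uv,z):
    o,v=ray(d,uv); return o+v*(z-o[2])/v[2]
def w2px(d,P):
    E=np.array(d['extrinsics']);p=E[:3,:3].T@(np.array(P,float)-E[:3,3]);q=np.array(d['mtx'])@[p[0],-p[1],-p[2]];return q[:2]/q[2]
E
python3 - <<'E'
from h import *
a=snap('scene','s0.png');b=snap('top','t0.png')
print({k:v for k,v in get_image('top').items() if k!='image'},a['extrinsics'])
print(read_state())
E
```

```text
pics
{'mtx': array([[381.45284599,   0.        , 254.6438012 ],
       [  0.        , 381.45284599, 192.49546509],
       [  0.        ,   0.        ,   1.        ]]), 'extrinsics': array([[ 5.57697597e-03,  9.97630334e-01, -6.85756018e-02,
         4.14046857e+02],
       [-9.99849798e-01,  4.43775704e-03, -1.67537320e-02,
        -3.73647877e+01],
       [-1.64097094e-02,  6.86587368e-02,  9.97505238e-01,
         1.14432645e+03],
       [ 0.00000000e+00,  0.00000000e+00,  0.00000000e+00,
         1.00000000e+00]])} [[ 6.93715584e-01  4.17005321e-01 -5.87252288e-01 -3.48408274e+02]
 [-7.20245106e-01  3.98944128e-01 -5.67530237e-01 -8.01781220e+02]
 [-2.38227664e-03  8.16670157e-01  5.77099801e-01  8.56160991e+02]
 [ 0.00000000e+00  0.00000000e+00  0.00000000e+00  1.00000000e+00]]
{'clock': 0.15, 'joints': array([ 1.58261055e+00,  3.85372109e-01,  6.98620252e-03, -3.46474015e-04,
       -1.19400853e+00, -2.58610761e-01]), 'joint_vel': array([-0.00113269, -0.00312566,  0.00514412,  0.00084987,  0.00152341,
        0.0003683 ]), 'joint_efforts': array([ 3.28853330e-04, -3.92674828e+01,  1.88580859e+01,  4.18857157e+00,
       -3.41465224e-03, -2.24157887e-06]), 'position': array([152.5628369 , 605.67693562, 241.49659266]), 'ee_rot': array([ 9.92387897e-01, -1.23148684e-01, -5.18506688e-05,  8.13468533e-04]), 'contact_force': array([ 0.05417009, -0.05815309, -0.66448905]), 'wrist_torque': array([-0.04122163, -0.00390532,  0.05226059]), 'gripper_width': 84.98473597318119}
```

View pics/t0.png

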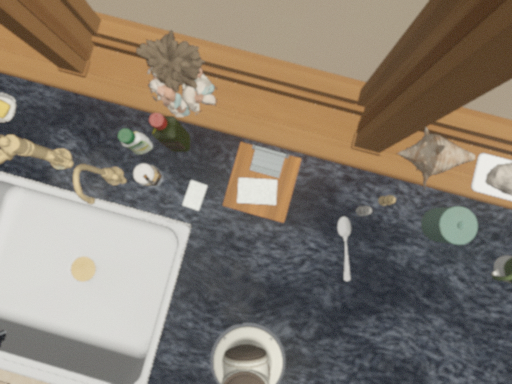

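View pics/s0.png

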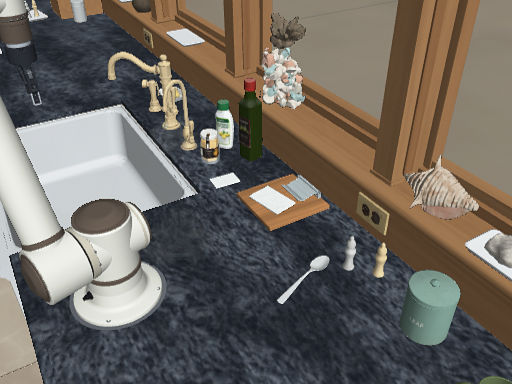

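The top picture shows the board at about (262,182), with the clip at its upper (window) end, (268,161). Cards that could be confused: the larger one on the board at (257,191) and the small loose one at (195,195). I choose the one on the board and check it close up.

Run:
```python
import cv2,numpy as np
t=cv2.imread('pics/t0.png');s=cv2.imread('pics/s0.png')
a=cv2.resize(t[137:227,212:312],None,fx=6,fy=6,interpolation=cv2.INTER_CUBIC)
b=cv2.resize(s[165:235,230:335],None,fx=6,fy=6,interpolation=cv2.INTER_CUBIC)
cv2.imwrite('pics/t0c.png',a);cv2.imwrite('pics/s0c.png',b)
```

```text
(no output)
```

View pics/t0c.png

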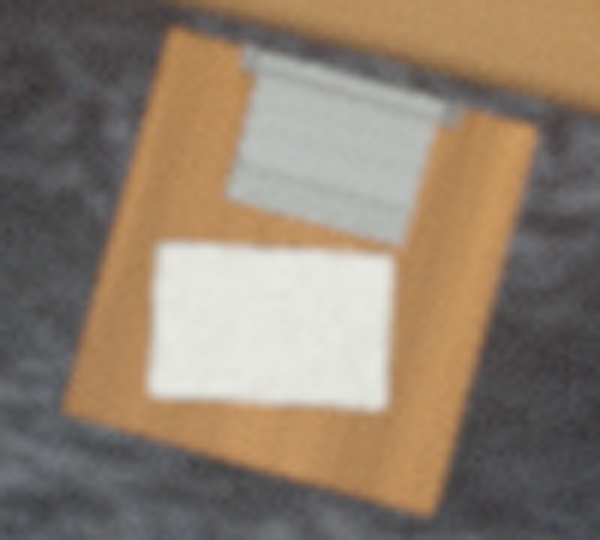

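View pics/s0c.png

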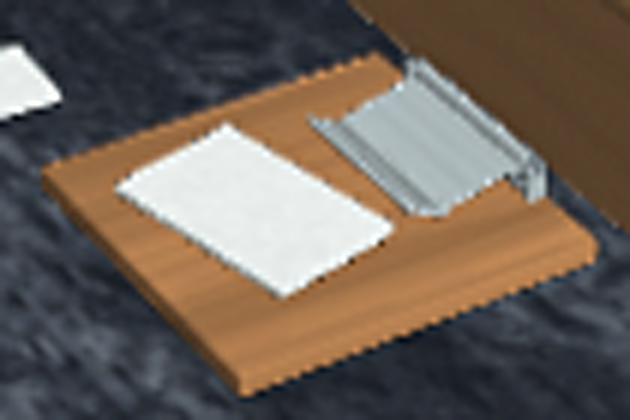

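```bash
cat >> h.py <<'E'
def rect(d,z,x0,y0,n=300,s=4):
    # metric view at height z; pixel (i,j)-> x=x0+j... rows: x, cols: y
    src=np.float32([w2px(d,[x0+a,y0+b,z]) for a,b in((0,0),(n,0),(n,n),(0,n))])
    dst=np.float32([(0,0),(n*s,0),(n*s,n*s),(0,n*s)])
    return cv2.warpPerspective(d['image'],cv2.getPerspectiveTransform(src,dst),(n*s,n*s),flags=cv2.INTER_LINEAR)
def card(d,z,x0,y0,n=300,s=4):
    im=rect(d,z,x0,y0,n,s); m=((im.min(2)>195)).astype(np.uint8)
    c=max([q for q in cv2.findContours(m,cv2.RETR_EXTERNAL,cv2.CHAIN_APPROX_NONE)[0]],key=cv2.contourArea)
    r=cv2.minAreaRect(c); M=cv2.moments(c); ctr=np.array([M['m10'],M['m01']])/M['m00']/s+[x0,y0]
    return ctr,np.array(r[1])/s,r[2],np.array(r[0])/s+[x0,y0],im
E
python3 - <<'E'
from h import *
s=dict(np.load('pics/s0.png.npz'));t=dict(np.load('pics/t0.png.npz'))
cc=np.array([(172,27),(540,125),(433,517),(65,410)]);tc=(cc+.5)/6-.5+[212,137]
W=np.array([px2w(t,p,14) for p in tc]);print('top',W.round(1),W.mean(0).round(1))
cs=np.array([(378,52),(600,243),(242,395),(42,172)]);sc=(cs+.5)/6-.5+[230,165]
V=np.array([px2w(s,p,14) for p in sc]);print('scene',V.round(1))
for Q in(W,V):
  print([np.linalg.norm(Q[i]-Q[(i+1)%4]).round(1) for i in range(4)])
  ax=(Q[0]+Q[1]-Q[2]-Q[3]);ay=(Q[0]+Q[3]-Q[1]-Q[2]);print(np.degrees(np.arctan2(ax[1],ax[0])),np.degrees(np.arctan2(ay[1],ay[0]))-90,Q.mean(0))
for d in(t,s):
  im=None
  c=card(d,20,W[:,0].mean()-130,W[:,1].mean()-105,n=210); print([np.round(v,2) for v in c[:4]])
# others
for n,p in dict(mill=(365,211),jar=(146,174),spoon1=(344,227),spoon2=(347,278),small=(195,195)).items(): print(n,px2w(t,p,0).round(0))
E
```

```text
top [[ 646.2   25.7   14. ]
 [ 597.3 -157.9   14. ]
 [ 402.7 -104.8   14. ]
 [ 454.4   77.1   14. ]] [525.1 -40.   14. ]
scene [[ 645.    23.9   14. ]
 [ 593.1 -159.6   14. ]
 [ 395.  -114.1   14. ]
 [ 451.2   72.1   14. ]]
[np.float64(189.9), np.float64(201.7), np.float64(189.1), np.float64(198.6)]
-15.129896028735828 -15.39674047074898 [525.1200813  -39.96997036  14.        ]
[np.float64(190.7), np.float64(203.3), np.float64(194.5), np.float64(199.7)]
-13.435790842779383 -16.311610393078396 [521.07548896 -44.41116324  14.        ]
[array([496.54, -24.52]), array([113.84,  73.97]), np.float64(87.11), array([496.54, -24.46])]
[array([495.64, -27.86]), array([118.93,  75.89]), np.float64(86.87), array([495.32, -28.06])]
mill [ 439. -348.    0.]
jar [547. 312.   0.]
spoon1 [ 391. -285.    0.]
spoon2 [ 241. -292.    0.]
small [484. 162.  -0.]
```

```bash
cat >> h.py <<'E'
B0=np.array([525.1,-40.0]);TH=-15.25
def b2w(p):
    c,s=np.cos(np.radians(TH)),np.sin(np.radians(TH));return B0+np.array([c*p[0]-s*p[1],s*p[0]+c*p[1]])
def w2b(p):
    c,s=np.cos(np.radians(TH)),np.sin(np.radians(TH));q=np.array(p[:2])-B0;return np.array([c*q[0]+s*q[1],-s*q[0]+c*q[1]])
def bview(d,z,h=120,s=4):
    q=[(-h,-h),(h,-h),(h,h),(-h,h)]
    src=np.float32([w2px(d,[*b2w(p),z]) for p in q]);dst=np.float32([((x+h)*s,(y+h)*s) for x,y in q])
    return cv2.warpPerspective(d['image'],cv2.getPerspectiveTransform(src,dst),(2*h*s,2*h*s),flags=cv2.INTER_CUBIC)
def edges(prof_img,h=120,s=4,rev=False):
    # rows: first crossing per row of 'sat' mask from left
    out=[]
    for r,row in enumerate(prof_img):
        k=np.flatnonzero(row); 
        if len(k): out.append((r/s-h,(k[-1]+1 if rev else k[0])/s-h))
    return np.array(out)
def fit(e,lo,hi):
    e=e[(e[:,0]>lo)&(e[:,0]<hi)];p=np.polyfit(e[:,0],e[:,1],1);r=e[:,1]-np.polyval(p,e[:,0]);k=abs(r-np.median(r))<2
    p=np.polyfit(e[k,0],e[k,1],1);return np.polyval(p,0),np.degrees(np.arctan(p[0]))
def boardfit(d):
    im=bview(d,14).astype(int);m=(im[:,:,0]>(im[:,:,2]+25))&(im[:,:,0]>105)   # brown
    m=cv2.morphologyEx(m.astype(np.uint8),cv2.MORPH_OPEN,np.ones((9,9)))
    mm=m.copy();mm[:,int(215*4):]=0
    print('rear x,slope',fit(edges(mm),-60,60))
    print('right y',fit(edges(m.T.copy()),-80,20),'left y',fit(edges(m.T.copy(),rev=True),-80,80))
def cardfit(d,z=20):
    im=bview(d,z);m=(im.min(2)>195).astype(np.uint8);m[:, :80]=0
    n,l,st,ce=cv2.connectedComponentsWithStats(m);i=1+np.argmax(st[1:,4]);m=(l==i).astype(np.uint8)
    c=cv2.findContours(m,cv2.RETR_EXTERNAL,cv2.CHAIN_APPROX_NONE)[0][0];r=cv2.minAreaRect(c)
    a=r[2] if r[2]<45 else r[2]-90
    print('card board-frame ctr',(ce[i]/4-120).round(2),'rect',(np.array(r[0])/4-120).round(2),'size',(np.array(r[1])/4).round(1),'deg',round(a,2))
E
python3 - <<'E'
from h import *
for f in 'ts':
  d=dict(np.load(f'pics/{f}0.png.npz')); print(f); boardfit(d); cardfit(d)
p=b2w([-105,8]);print('above start',p, 'yaw now', np.degrees(np.arctan2(*R.from_quat(read_state()['ee_rot']).as_matrix()[[1,0],0])))
E
```

```text
t
rear x,slope (np.float64(-102.73434237995826), np.float64(0.35919185060301906))
right y (np.float64(-96.72111497336303), np.float64(-0.22843938096374206)) left y (np.float64(98.05242566510175), np.float64(0.08582618359586548))
card board-frame ctr [-31.63   7.36] rect [-31.49   7.4 ] size [ 74.4 114.4] deg 12.39
s
rear x,slope (np.float64(-101.58716075156579), np.float64(0.030222906547315284))
right y (np.float64(-106.7825499678845), np.float64(-0.22730287858506854)) left y (np.float64(94.08240314408361), np.float64(0.47048109446964387))
card board-frame ctr [-31.53   4.  ] rect [-31.85   3.91] size [ 76.1 119.6] deg 12.12
above start [425.90158071  -4.66342389] yaw now -14.147714442590306
```

Choice confirmed: the 75×115 mm card is on the board, at board frame (-31.6, +7) and turned +12.3°. Next I move above the space behind its rear edge.

Emit:
servo_tool([
  [0.75,2.6,3.3,0,0,0,0.4],
  [0.75,2.6,3.3,0,0,0,0.4],
  [0.75,2.6,3.3,0,0,0,0.3],
  [0.75,2.6,3.3,0,0,0,0],
  [0.75,2.6,3.3,0,0,0,0],
  [0.75,2.6,3.3,0,0,0,0],
  [0.75,2.6,3.3,0,0,0,0],
  [0.75,2.6,3.3,0,0,0,0],
  [0.75,2.6,3.3,0,0,0,0],
  [0.75,2.6,3.3,0,0,0,0],
  [0.75,2.6,3.3,0,0,0,0],
  [0.75,2.6,3.3,0,0,0,0],
])

```text
clock: 1.35
position: [351.1, 140.9, 242.4]
ee_rot: [0.991, -0.132, 0.0, -0.0]
contact_force: [0.7, 0.7, -0.2]
gripper_width: 64.2
```

```bash
cat >> h.py <<'E'
def to(p,z,yaw=TH):
    s=read_state();M=R.from_quat(s['ee_rot']).as_matrix();d=M.T@(np.array([*b2w(p),z])-s['position'])
    y=np.degrees(np.arctan2(M[1,0],M[0,0]))
    print('t',round(s['clock'],2),'board',w2b(s['position']).round(1),'z',s['position'][2].round(1),'yaw-TH',round(y-TH,2),'tilt',M[:,2].round(4),'F',s['contact_force'].round(1),'w',round(s['gripper_width'],1),'| shift cm',(d/10).round(2),'turn z',round(y-yaw,2))
E
python3 -c "
from h import *
to([-108,5],100)"
```

```text
t 1.35 board [-215.5  128.7] z 242.4 yaw-TH 0.05 tilt [ 4.e-04  5.e-04 -1.e+00] F [ 0.7  0.7 -0.2] w 64.2 | shift cm [10.73 12.39 14.24] turn z 0.05
```

Emit:
servo_tool([
  [0.75,2.7,3.1,1,0,0,0],
  [0.75,2.7,3.1,3,0,0,0],
  [0.75,2.7,3.1,4,0,0,0],
  [0.75,2.6,3.1,4,0,0,0],
  [0.75,0,0,3,0,0,0],
  [0.75,0,0,3,0,0,0],
  [0.75,0,0,0,0,0,0],
  [0.75,0,0,0,0,0,0],
])

```text
clock: 2.15
position: [417.2, 4.7, 73.0]
ee_rot: [0.991, -0.132, -0.0, 0.0]
contact_force: [0.5, -0.7, 0.8]
gripper_width: 64.2
```

Run:
```python
from h import *
to([-108,5],30)
t=snap('top','t1.png');s=snap('scene','s1.png')
im=np.vstack([cv2.resize(t['image'][127:227,197:327],(650,500)),]);im2=cv2.resize(s['image'][110:260,200:360],(480,450),interpolation=3)
o=np.zeros((500,800,3),np.uint8);o[:400,:390]=cv2.resize(im,(390,400))[:, :, ::-1];o[:384,390:]=cv2.resize(im2,(410,384))[:,:,::-1]
cv2.imwrite('pics/c1.png',o)
```

```text
t 2.15 board [-115.9   14.7] z 73.0 yaw-TH 0.04 tilt [-7.e-04 -7.e-04 -1.e+00] F [ 0.5 -0.7  0.8] w 64.2 | shift cm [0.79 0.97 4.3 ] turn z 0.04
```

View pics/c1.png

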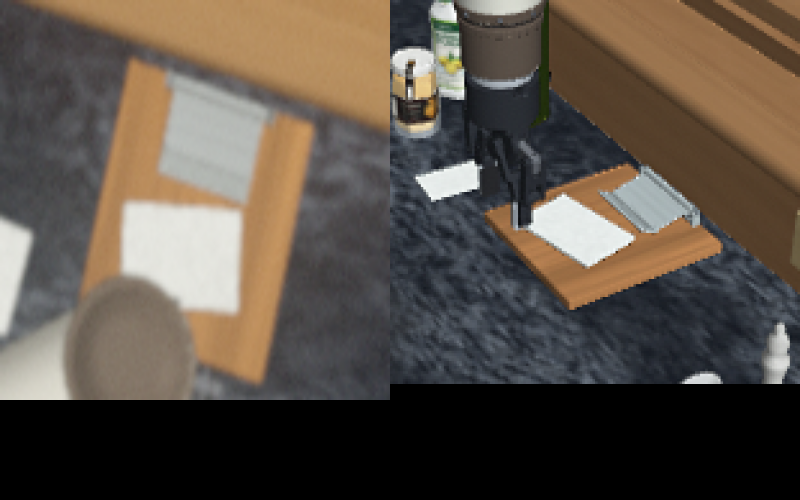

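The gripper is behind the card and clear of it, with the left finger near the card's rear-left corner in the scene view (525,210). I line it up and go down until the tips feel the board.

Emit:
servo_tool([
  [0.75,1.0,0.5,2.0,0,0,0],
  [0.75,1.0,0.5,1.5,0,0,0],
  [0.75,0,0,0.5,0,0,0],
  [0.75,0,0,0,0,0,0],
  [0.75,0,0,0,0,0,0],
])

```text
clock: 2.75
position: [434.0, -9.8, 33.8]
ee_rot: [0.991, -0.132, 0.001, -0.0]
contact_force: [-0.0, -0.5, -0.3]
gripper_width: 64.0
```

Emit:
servo_tool([
  [0.75,0,0,0.2,0,0,0],
  [0.75,0,0,0.2,0,0,0],
  [0.75,0,0,0.1,0,0,0],
  [0.75,0,0,0,0,0,0],
])

```text
clock: 3.15
position: [433.6, -10.2, 27.8]
ee_rot: [0.991, -0.133, -0.0, 0.0]
contact_force: [-1.1, -0.1, -0.4]
gripper_width: 64.2
```

Emit:
servo_tool([
  [0.75,0,0,0.1,0,0,0],
  [0.75,0,0,0.1,0,0,0],
  [0.75,0,0,0,0,0,0],
])

```text
clock: 3.45
position: [433.6, -10.3, 25.7]
ee_rot: [0.991, -0.133, -0.0, 0.0]
contact_force: [-0.3, -0.7, -0.5]
gripper_width: 63.9
```

Emit:
servo_tool([
  [0.75,0,0,0.1,0,0,0],
  [0.75,0,0,0.1,0,0,0],
  [0.75,0,0,0,0,0,0],
])

```text
clock: 3.75
position: [433.5, -10.3, 23.7]
ee_rot: [0.991, -0.133, -0.0, 0.0]
contact_force: [0.2, 0.6, -0.8]
gripper_width: 64.0
```

Run:
```python
from h import *
to([-90,5],22)
s=snap('scene','s2.png')
cv2.imwrite('pics/c2.png',cv2.resize(s['image'][140:230,230:340],(770,630),interpolation=3)[:600,:,::-1])
```

```text
t 3.75 board [-96.1   4.6] z 23.7 yaw-TH 0.01 tilt [-3.e-04 -1.e-04 -1.e+00] F [ 0.2  0.6 -0.8] w 64.0 | shift cm [ 0.61 -0.04  0.17] turn z 0.01
```

View pics/c2.png

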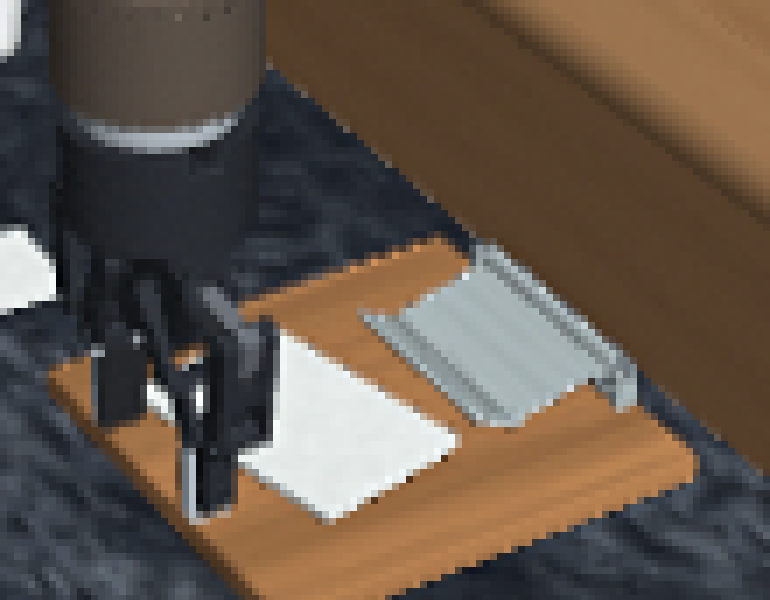

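Both fingers stand behind the card on the bare wood, tips at (120,425) and (205,515). They are close to the surface but not yet touching.

Emit:
servo_tool([
  [0.75,0,0,0.1,0,0,0],
  [0.75,0,0,0.1,0,0,0],
  [0.75,0,0,0,0,0,0],
])

```text
clock: 4.1
position: [433.6, -10.3, 21.7]
ee_rot: [0.991, -0.133, -0.0, 0.0]
contact_force: [0.4, 0.2, -0.2]
gripper_width: 63.7
```

Emit:
servo_tool([
  [0.75,0,0,0.1,0,0,0],
  [0.75,0,0,0,0,0,0],
])

```text
clock: 4.3
position: [433.6, -10.3, 20.7]
ee_rot: [0.991, -0.133, -0.0, 0.0]
contact_force: [-0.3, 0.1, -0.1]
gripper_width: 63.9
```

Emit:
servo_tool([
  [0.75,0,0,0.1,0,0,0],
  [0.75,0,0,0,0,0,0],
])

```text
clock: 4.5
position: [433.6, -10.3, 19.7]
ee_rot: [0.991, -0.133, -0.0, 0.0]
contact_force: [-0.2, -0.7, 0.0]
gripper_width: 64.1
```

Emit:
servo_tool([
  [0.75,0,0,0.1,0,0,0],
  [0.75,0,0,0,0,0,0],
])

```text
clock: 4.7
position: [433.7, -10.2, 19.0]
ee_rot: [0.991, -0.133, 0.0, -0.0]
contact_force: [-1.6, -0.6, 4.2]
gripper_width: 63.9
```

Emit:
servo_tool([
  [0.75,0,0,0.05,0,0,0],
  [0.75,0,0,0,0,0,0],
])

```text
clock: 4.9
position: [433.7, -10.2, 19.0]
ee_rot: [0.991, -0.132, 0.0, -0.0]
contact_force: [-1.3, 0.7, 8.3]
gripper_width: 64.1
```

Emit:
servo_tool([
  [0.75,0,0,0.05,0,0,0],
  [0.75,0,0,0,0,0,0],
])

```text
clock: 5.1
position: [433.8, -10.2, 18.9]
ee_rot: [0.991, -0.132, 0.0, 0.0]
contact_force: [-4.0, 0.1, 13.1]
gripper_width: 64.0
```

Board contact is at TCP z = 19.0, so I lift about 2 mm off it and start pushing along the board.

Emit:
servo_tool([
  [0.75,0,0,-0.3,0,0,0],
  [0.75,0.3,0,0,0,0,0],
  [0.75,0.3,0,0,0,0,0],
  [0.75,0.3,0,0,0,0,0],
  [0.75,0.2,0,0,0,0,0],
  [0.75,0.2,0,0,0,0,0],
  [0.75,0.2,0,0,0,0,0],
])

```text
clock: 5.8
position: [448.1, -14.3, 20.6]
ee_rot: [0.991, -0.133, -0.0, 0.0]
contact_force: [-1.0, 0.9, -0.4]
gripper_width: 64.1
```

Emit:
servo_tool([
  [0.75,0.2,0,0,0,0,0],
  [0.75,0.2,0,0,0,0,0],
  [0.75,0.2,0,0,0,0,0],
  [0.75,0,0,0,0,0,0],
])

```text
clock: 6.2
position: [454.3, -15.8, 20.9]
ee_rot: [0.991, -0.133, 0.0, -0.0]
contact_force: [1.0, -0.6, 0.1]
gripper_width: 64.2
```

Run:
```python
from h import *
to([-70,5],21)
t=snap('top','t3.png');s=snap('scene','s3.png')
for d in (t,s): cardfit(d)
a=bview(t,20,110,3)
cv2.imwrite('pics/c3.png',np.rot90(a,1)[:600,:,::-1])
```

```text
t 6.2 board [-74.7   4.7] z 20.9 yaw-TH 0.0 tilt [ 5.e-04  1.e-04 -1.e+00] F [ 1.  -0.6  0.1] w 64.2 | shift cm [ 0.47 -0.03 -0.01] turn z 0.0
card board-frame ctr [ -4.89 -10.3 ] rect [-22.16   5.2 ] size [ 72.9 113.3] deg 4.11
card board-frame ctr [-14.65 -22.5 ] rect [-22.27  -7.66] size [ 75.1 102.1] deg 3.9
```

View pics/c3.png

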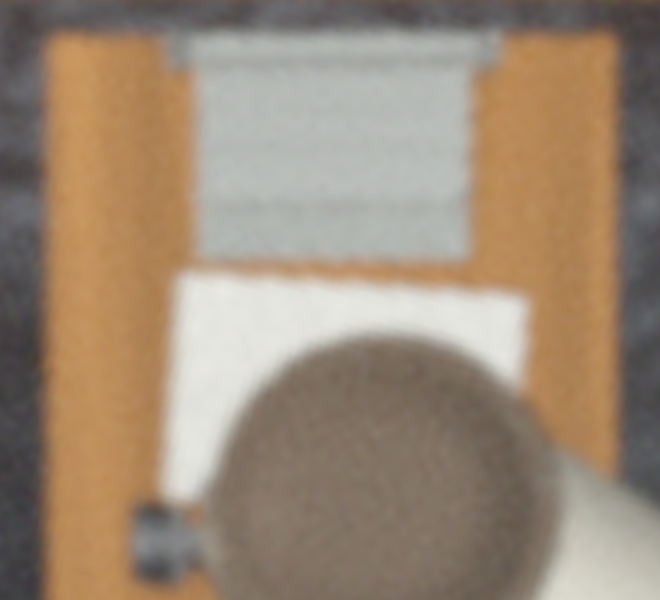

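The card is turning square, now +4°. Its front edge is at row 285 against the lip at row 258. I give it a bit more and then retreat to look.

Emit:
servo_tool([
  [0.75,0.2,0,0,0,0,0],
  [0.75,0.15,0,0,0,0,0],
  [0.75,0,0,0,0,0,0],
])

```text
clock: 6.6
position: [457.6, -16.7, 20.9]
ee_rot: [0.991, -0.133, 0.0, -0.0]
contact_force: [-0.5, -1.5, 0.2]
gripper_width: 64.3
```

Emit:
servo_tool([
  [0.75,-1,0,0,0,0,0],
  [0.75,-2.5,0,-3,0,0,0],
  [0.5,-3.5,0,-4,0,0,0],
  [0,-3.5,0,0,0,0,0],
  [0,-2.5,0,0,0,0,0],
  [0,0,0,0,0,0,0],
])

```text
clock: 7.2
position: [329.8, 16.1, 88.3]
ee_rot: [0.991, -0.132, -0.001, 0.0]
contact_force: [0.2, 0.5, -0.2]
gripper_width: 5.6
```

Run:
```python
from h import *
to([-20,90],60)
t=snap('top','t4.png');s=snap('scene','s4.png')
for d in (t,s): cardfit(d);boardfit(d)
```

```text
t 7.2 board [-203.2    2.7] z 88.3 yaw-TH 0.1 tilt [-1.7e-03 -1.0e-04 -1.0e+00] F [ 0.2  0.5 -0.2] w 5.6 | shift cm [18.34 -8.7   2.8 ] turn z 0.1
card board-frame ctr [-20.56   4.29] rect [-20.51   4.29] size [ 73.7 113.8] deg 2.25
rear x,slope (np.float64(-102.76931106471814), np.float64(0.3301461277395814))
right y (np.float64(-96.7357054697044), np.float64(-0.2467316319940099)) left y (np.float64(98.05594679186231), np.float64(0.1075949463973619))
card board-frame ctr [-20.6    0.53] rect [-20.52   0.5 ] size [ 75.1 120.6] deg 1.79
rear x,slope (np.float64(-101.50104384133608), np.float64(0.037642562491668356))
right y (np.float64(-106.73761854384702), np.float64(-0.2168795199685971)) left y (np.float64(93.97839433521403), np.float64(0.47895378642610953))
```

Emit:
servo_tool([
  [0,1.8,-2.0,0,0,0,0],
  [0,3.5,-3.0,0,0,0,0],
  [0,4.5,-3.0,0,0,0,0],
  [0,4.5,-0.3,0,0,0,0],
  [0,3.5,0,0.5,0,0,0],
  [0,1.0,0,2.0,0,0,0],
  [0,0,0,2,0,0,0],
  [0,0,0,1,0,0,0],
  [0,0,0,0,0,0,0],
  [0,0,0,0,0,0,0],
])

```text
clock: 8.3
position: [533.6, 46.3, 33.6]
ee_rot: [0.991, -0.132, 0.0, 0.0]
contact_force: [0.2, 0.0, -0.6]
gripper_width: 0.1
```

Run:
```python
from h import *
to([-15,84],27)
```

```text
t 8.3 board [-14.5  85.5] z 33.6 yaw-TH 0.03 tilt [ 3.e-04 -2.e-04 -1.e+00] F [ 0.2  0.  -0.6] w 0.1 | shift cm [-0.05  0.15  0.66] turn z 0.03
```

Emit:
servo_tool([
  [0,0,0,0.4,0,0,0],
  [0,0,0,0.25,0,0,0],
  [0,0,0.3,0,0,0,0],
  [0,0,0.3,0,0,0,0],
  [0,0,0.2,0,0,0,0],
  [0,0,0.2,0,0,0,0],
  [0,0,0.1,0,0,0,0],
  [0,0,0,0,0,0,0],
])

```text
clock: 9.1
position: [530.3, 35.5, 27.0]
ee_rot: [0.991, -0.133, 0.0, -0.0]
contact_force: [0.1, -0.9, 0.0]
gripper_width: -0.2
```

Run:
```python
from h import *
to([-15,73],27)
t=snap('top','t5.png');s=snap('scene','s5.png')
for d in (t,s): cardfit(d)
a=bview(t,20,110,3);b=s['image'][140:230,230:340]
o=np.zeros((600,800,3),np.uint8);o[:400,:400]=cv2.resize(np.rot90(a,1),(400,400));o[:327,400:]=cv2.resize(b,(400,327))
cv2.imwrite('pics/c5.png',o[:400,:,::-1])
```

```text
t 9.1 board [-14.9  74.2] z 27.0 yaw-TH -0.0 tilt [ 1.e-04  0.e+00 -1.e+00] F [ 0.1 -0.9  0. ] w -0.2 | shift cm [-0.01  0.12 -0.  ] turn z -0.0
card board-frame ctr [-23.75  -4.33] rect [-20.55   4.3 ] size [ 73.7 113.7] deg 2.27
card board-frame ctr [-20.59   0.58] rect [-20.66   1.36] size [ 74.9 122.3] deg 1.79
```

View pics/c5.png

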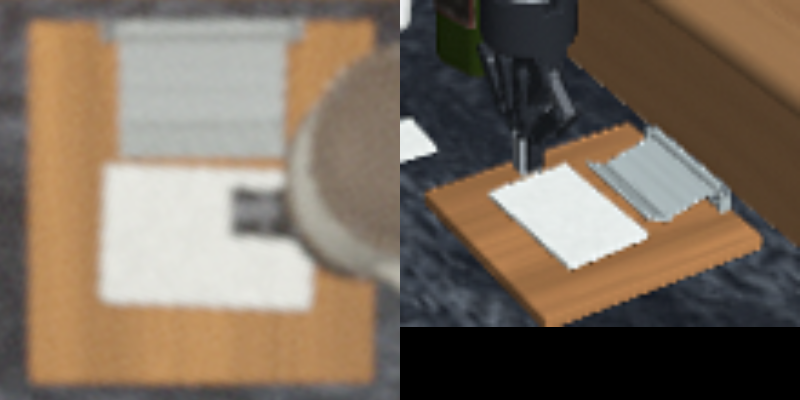

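The card has not moved yet: still at (−20.6, 4.3), with the finger just off its left edge. I creep on.

Emit:
servo_tool([
  [0,0,0.15,0,0,0,0],
  [0,0,0.15,0,0,0,0],
  [0,0,0.1,0,0,0,0],
  [0,0,0,0,0,0,0],
])

```text
clock: 9.6
position: [529.2, 31.7, 26.9]
ee_rot: [0.991, -0.133, -0.0, 0.0]
contact_force: [0.2, 0.0, -0.0]
gripper_width: -0.3
```

Run:
```python
from h import *
to([-15,70],27)
cardfit(get_image('top'));cardfit(get_image('scene'))
```

```text
t 9.6 board [-14.9  70.2] z 26.9 yaw-TH -0.0 tilt [-1.e-04 -0.e+00 -1.e+00] F [ 0.2  0.  -0. ] w -0.3 | shift cm [-0.01  0.02 -0.01] turn z -0.0
card board-frame ctr [-24.24  -5.58] rect [-20.53   4.34] size [ 73.7 113.6] deg 2.26
card board-frame ctr [-20.6    0.54] rect [-20.54   0.77] size [ 75.1 121.1] deg 1.79
```

Emit:
servo_tool([
  [0,0,0.15,0,0,0,0],
  [0,0,0.15,0,0,0,0],
  [0,0,0,0,0,0,0],
])

```text
clock: 10.0
position: [528.5, 28.8, 27.0]
ee_rot: [0.991, -0.133, 0.0, -0.0]
contact_force: [-0.1, -0.5, -0.3]
gripper_width: -0.1
```

Run:
```python
from h import *
to([-15,70],27)
cardfit(get_image('top'));s=snap('scene','s6.png');cardfit(s)
cv2.imwrite('pics/c6.png',cv2.resize(s['image'][150:220,240:330],(720,560),interpolation=3)[:,:,::-1])
```

```text
t 10.0 board [-14.9  67.3] z 27.0 yaw-TH 0.0 tilt [ 1.e-04  0.e+00 -1.e+00] F [-0.1 -0.5 -0.3] w -0.1 | shift cm [-0.01 -0.27 -0.  ] turn z 0.0
card board-frame ctr [-24.76  -7.59] rect [-20.92   2.66] size [ 73.5 113.8] deg 2.04
card board-frame ctr [-20.96  -1.14] rect [-21.3  -0.6] size [ 74.8 121.1] deg 1.68
```

View pics/c6.png

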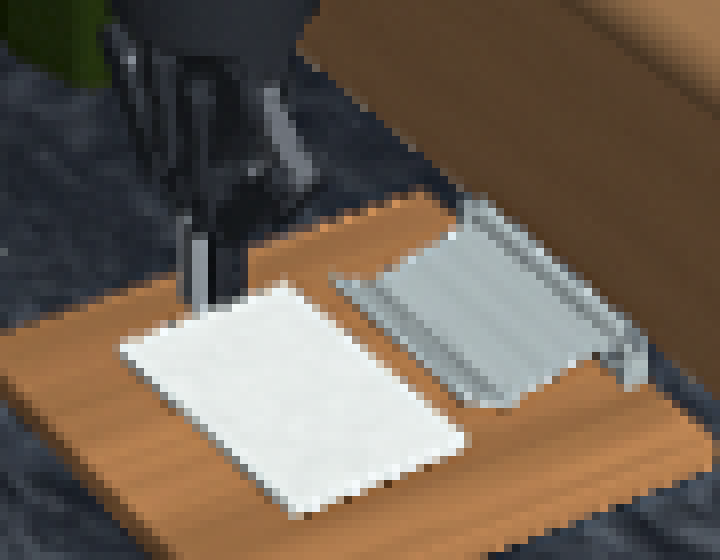

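Now the finger is against the left edge at (215,310) and the card follows it: y is 2.7 against a board middle at about 0.8 in my frame. A small push more.

Emit:
servo_tool([
  [0,0,0.13,0,0,0,0],
  [0,0,0,0,0,0,0],
  [0,0,-0.5,0,0,0,0],
  [0,0,-1.5,0,0,0,0],
  [0,0,0,-3,0,0,0],
  [0,-2,0,-4,0,0,0],
  [0.4,-4.5,0.5,0,0,0,0],
  [0.75,-4.5,2,0,0,0,0],
  [0.75,-4.5,3,0,0,0,0],
  [0.75,-1,2.8,0,0,0,0],
  [0.75,0,0,0,0,0,0],
  [0.75,0,0,0,0,0,0],
])

```text
clock: 11.3
position: [357.1, 12.3, 97.6]
ee_rot: [0.991, -0.132, 0.001, -0.001]
contact_force: [1.2, -0.3, 0.2]
gripper_width: 64.2
```

Run:
```python
from h import *
to([-85,0.8],21)
cardfit(get_image('top'));cardfit(get_image('scene'))
```

```text
t 11.3 board [-175.8    6.3] z 97.6 yaw-TH 0.05 tilt [ 2.2e-03  8.0e-04 -1.0e+00] F [ 1.2 -0.3  0.2] w 64.2 | shift cm [9.07 0.57 7.68] turn z 0.05
card board-frame ctr [-21.04   1.47] rect [-20.99   1.34] size [ 73.6 113.6] deg 1.69
card board-frame ctr [-21.19  -2.17] rect [-21.78  -2.11] size [ 75.9 120.5] deg 1.41
```

Emit:
servo_tool([
  [0.75,3,0.3,0,0,0,0.2],
  [0.75,4,0.2,0,0,0,0],
  [0.75,2,0.1,2,0,0,0],
  [0.75,0,0,3,0,0,0],
  [0.75,0,0,2,0,0,0],
  [0.75,0,0,0.6,0,0,0],
  [0.75,0,0,0,0,0,0],
])

```text
clock: 12.1
position: [442.1, -17.7, 20.3]
ee_rot: [0.991, -0.134, -0.001, 0.0]
contact_force: [-0.9, -1.1, 0.2]
gripper_width: 64.1
```

Run:
```python
from h import *
to([-71,0.8],21)
```

```text
t 12.1 board [-86.   -0.3] z 20.3 yaw-TH -0.15 tilt [-1.5e-03 -8.0e-04 -1.0e+00] F [-0.9 -1.1  0.2] w 64.1 | shift cm [ 1.49 -0.12 -0.07] turn z -0.15
```

Emit:
servo_tool([
  [0.75,0.4,-0.1,0,0,0,0],
  [0.75,0.4,0,0,0,0,0],
  [0.75,0.4,0,0,0,0,0],
  [0.75,0.3,0,0,0,0,0],
  [0.75,0.3,0,0,0,0,0],
  [0.75,0.3,0,0,0,0,0],
  [0.75,0.3,0,0,0,0,0],
  [0.75,0.3,0,0,0,0,0],
  [0.75,0,0,0,0,0,0],
])

```text
clock: 13.0
position: [468.3, -24.4, 21.0]
ee_rot: [0.991, -0.134, 0.0, -0.0]
contact_force: [-0.7, 0.4, -0.5]
gripper_width: 64.3
```

Run:
```python
from h import *
to([-50,0.8],21)
t=snap('top','t7.png');cardfit(t);cardfit(snap('scene','s7.png'))
```

```text
t 13.0 board [-58.9   0.1] z 21.0 yaw-TH -0.2 tilt [ 6.e-04  1.e-04 -1.e+00] F [-0.7  0.4 -0.5] w 64.3 | shift cm [ 0.89 -0.07 -0.  ] turn z -0.2
card board-frame ctr [-84.14  81.94] rect [-77.   77.5] size [84.5 46. ] deg 0.0
card board-frame ctr [ -2.87 -28.84] rect [-10.75 -13.1 ] size [99.9 75.7] deg -0.17
```

```bash
cat >> h.py <<'E'
def sides(d,lo,hi,z=20):
    im=bview(d,z);m=(im.min(2)>195).astype(np.uint8)
    n,l=cv2.connectedComponents(m);k=l[(120-50)*4:(120+50)*4,int((lo+120)*4):int((hi+120)*4)];k=k[k>0];m=(l==np.bincount(k).argmax())
    T=m.T;e=[(c/4-120,np.flatnonzero(T[c])[0]/4-120,(np.flatnonzero(T[c])[-1]+1)/4-120) for c in range(int((lo+120)*4),int((hi+120)*4))]
    e=np.array(e);q=np.median(e,0);print('right y %.2f left y %.2f mid %.2f width %.1f'%(q[1],q[2],(q[1]+q[2])/2,q[2]-q[1]),'slopes',np.degrees(np.polyfit(e[:,0],e[:,1],1)[0]).round(2),np.degrees(np.polyfit(e[:,0],e[:,2],1)[0]).round(2))
E
python3 - <<'E'
from h import *
for f in('t4','t7'):
  d=dict(np.load(f'pics/{f}.png.npz'));
  for r in((-40,0),(0,12),(12,20)): 
    try: sides(d,*r)
    except Exception as e: print(e)
a=bview(d,20,110,3);cv2.imwrite('pics/c7.png',np.rot90(a,1)[:600,:,::-1])
E
```

```text
right y -52.00 left y 61.00 mid 4.50 width 113.0 slopes 2.77 1.92
right y -51.00 left y 62.00 mid 5.50 width 113.0 slopes 3.64 -3.36
index 0 is out of bounds for axis 0 with size 0
right y -55.50 left y -46.25 mid -50.88 width 9.2 slopes -0.93 20.51
right y -55.75 left y -30.25 mid -43.00 width 25.5 slopes 1.18 61.3
right y -56.00 left y -16.62 mid -36.31 width 39.4 slopes 0.22 102.93
```

View pics/c7.png

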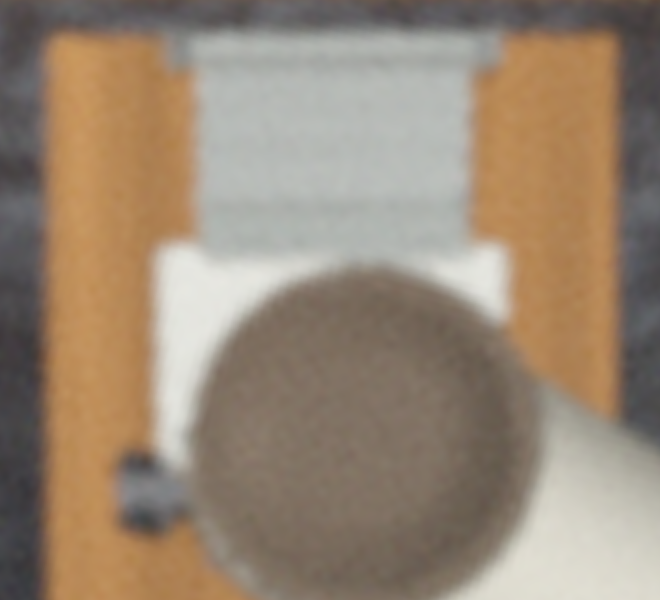

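The card is square and centred: its edges at columns 155 and 511 give 333, against 331.5 for the board and 334 for the jaw. Now under the clip, gently.

Emit:
servo_tool([
  [0.75,0.2,0,0,0,0,0],
  [0.75,0.2,0,0,0,0,0],
  [0.75,0.2,0,0,0,0,0],
  [0.75,0.1,0,0,0,0,0],
])

```text
clock: 13.5
position: [474.7, -26.2, 20.9]
ee_rot: [0.991, -0.134, 0.0, 0.0]
contact_force: [-0.4, -0.6, 0.7]
gripper_width: 63.6
```

Emit:
servo_tool([
  [0.75,0.1,0,0,0,0,0],
  [0.75,0.1,0,0,0,0,0],
])

```text
clock: 13.7
position: [475.7, -26.8, 20.8]
ee_rot: [0.991, -0.134, -0.001, 0.0]
contact_force: [-2.2, 1.8, 0.7]
gripper_width: 63.9
```

Emit:
servo_tool([
  [0.75,0.1,0,0,0,0,0],
  [0.75,0.1,0,0,0,0,0],
])

```text
clock: 13.9
position: [476.0, -27.5, 20.5]
ee_rot: [0.991, -0.135, -0.002, 0.001]
contact_force: [-6.9, 2.3, 3.7]
gripper_width: 63.8
```

Emit:
servo_tool([
  [0.75,0.1,0,0,0,0,0],
  [0.75,0.1,0,0,0,0,0],
])

```text
clock: 14.1
position: [476.5, -28.2, 20.2]
ee_rot: [0.991, -0.135, -0.004, 0.001]
contact_force: [-8.4, 3.9, 4.0]
gripper_width: 64.0
```

Emit:
servo_tool([
  [0.75,0.1,0,0,0,0,0],
  [0.75,0.1,0,0,0,0,0],
  [0.75,0,0,0,0,0,0],
])

```text
clock: 14.4
position: [477.7, -28.9, 20.1]
ee_rot: [0.991, -0.135, -0.005, 0.001]
contact_force: [-7.7, 3.2, 4.4]
gripper_width: 64.1
```

Run:
```python
from h import *
to([-40,0.8],21);print(read_state()['wrist_torque'].round(2))
t=snap('top','t8.png')
for r in((15,22),(22,28),(28,34)):
  try: sides(t,*r)
  except Exception as e: print(e)
a=bview(t,20,110,3);cv2.imwrite('pics/c8.png',np.rot90(a,1)[:600,:,::-1])
```

```text
t 14.4 board [-48.6  -1.8] z 20.1 yaw-TH -0.26 tilt [-0.0094 -0.0014 -1.    ] F [-7.7  3.2  4.4] w 64.1 | shift cm [ 0.86 -0.26 -0.1 ] turn z -0.26
[1.08 2.43 0.09]
right y -56.50 left y -37.25 mid -46.88 width 19.2 slopes 4.08 20.73
right y -56.50 left y -40.88 mid -48.69 width 15.6 slopes -1.59 -62.48
right y -56.75 left y -43.00 mid -49.88 width 13.8 slopes -2.09 -2.27
```

Emit:
servo_tool([
  [0.75,0.1,-0.1,-0.03,0,0,0],
  [0.75,0.1,-0.1,-0.03,0,0,0],
  [0.75,0,0,0,0,0,0],
])

```text
clock: 14.75
position: [478.9, -28.2, 20.1]
ee_rot: [0.991, -0.136, -0.006, 0.002]
contact_force: [-8.7, 1.1, 2.9]
gripper_width: 64.1
```

Run:
```python
from h import *
to([-40,0.8],21)
t=snap('top','t9.png')
for r in((15,22),(22,30)): sides(t,*r)
```

```text
t 14.75 board [-47.7  -0.8] z 20.1 yaw-TH -0.34 tilt [-0.0124 -0.0022 -0.9999] F [-8.7  1.1  2.9] w 64.1 | shift cm [ 0.77 -0.16 -0.1 ] turn z -0.34
right y -56.00 left y -36.75 mid -46.38 width 19.2 slopes -4.89 20.53
right y -56.50 left y -41.88 mid -49.19 width 14.6 slopes 2.47 -64.74
```

Emit:
servo_tool([
  [0.75,0.1,-0.05,0,0,0,0],
  [0.75,0.1,-0.05,0,0,0,0],
  [0.75,0,0,0,0,0,0],
])

```text
clock: 15.1
position: [480.2, -28.0, 20.0]
ee_rot: [0.991, -0.136, -0.007, 0.002]
contact_force: [-10.5, 1.5, 2.4]
gripper_width: 64.0
```

Run:
```python
from h import *
to([-40,0.8],21)
t=snap('top','t10.png')
for r in((15,22),(22,30)): sides(t,*r)
```

```text
t 15.1 board [-46.5  -0.3] z 20.0 yaw-TH -0.35 tilt [-0.0142 -0.0026 -0.9999] F [-10.5   1.5   2.4] w 64.0 | shift cm [ 0.64 -0.11 -0.11] turn z -0.35
right y -55.50 left y -37.00 mid -46.25 width 18.5 slopes 2.65 13.28
right y -55.50 left y -41.75 mid -48.62 width 13.8 slopes -2.28 -51.26
```

Emit:
servo_tool([
  [0.75,0.1,0,0,0,0,0],
  [0.75,0.1,0,0,0,0,0],
  [0.75,0.1,0,0,0,0,0],
  [0.75,0,0,0,0,0,0],
])

```text
clock: 15.55
position: [481.6, -28.6, 19.9]
ee_rot: [0.991, -0.136, -0.008, 0.002]
contact_force: [-13.2, 5.2, 6.5]
gripper_width: 64.4
```

Emit:
servo_tool([
  [0.75,0.1,0,0,0,0,0],
  [0.75,0.1,0,0,0,0,0],
  [0.75,0.1,0,0,0,0,0],
  [0.75,0,0,0,0,0,0],
])

```text
clock: 15.95
position: [490.6, -28.6, 20.8]
ee_rot: [0.991, -0.135, -0.002, 0.001]
contact_force: [-4.5, 0.2, -1.3]
gripper_width: 64.2
```

Run:
```python
from h import *
to([-40,0.8],21)
t=snap('top','t11.png')
for r in((15,22),(22,30)): sides(t,*r)
```

```text
t 15.95 board [-36.3   1.9] z 20.8 yaw-TH -0.25 tilt [-4.3e-03 -8.0e-04 -1.0e+00] F [-4.5  0.2 -1.3] w 64.2 | shift cm [-0.37  0.11 -0.02] turn z -0.25
right y -53.00 left y -40.75 mid -46.88 width 12.2 slopes -2.49 18.1
right y -53.50 left y -41.75 mid -47.62 width 11.8 slopes 1.42 -18.88
```

The jaw rode up and the card popped under the bar, with drag now about 4.5 N. The release slid it about 2.5 mm to +y. I back off to measure its whole outline.

Emit:
servo_tool([
  [0.75,-0.6,0,0,0,0,0],
  [0.75,-1.5,0,-1,0,0,0],
  [0.6,-3,0,-3,0,0,0],
  [0.3,-4,0,-4,0,0,0],
  [0,-4,0,0,0,0,0],
  [0,-3,0,0,0,0,0],
  [0,0,0,0,0,0,0],
])

```text
clock: 16.7
position: [340.0, 14.0, 97.8]
ee_rot: [0.991, -0.133, 0.002, -0.001]
contact_force: [-0.2, -0.4, -0.6]
gripper_width: -0.1
```

```bash
cat >> h.py <<'E'
def under(d,z=20,xr=(-15,10)):
    im=bview(d,z);m=(im.min(2)>195).astype(np.uint8);m=cv2.morphologyEx(m,cv2.MORPH_OPEN,np.ones((5,5)))
    n,l,st,ce=cv2.connectedComponentsWithStats(m);i=l[480:520,int((xr[0]+xr[1])/2*4+480)].max();m=(l==i)
    a=fit(edges(m),-45,45);T=m.T.copy();r=fit(edges(T),*xr);q=fit(edges(T,rev=True),*xr)
    print('rear x %.2f slope %.2f | right %.2f (%.2f) left %.2f (%.2f)'%(*a,*r,*q),'mid at x0 %.2f'%((r[0]+q[0])/2),'w %.1f'%(q[0]-r[0]))
E
python3 - <<'E'
from h import *
to([30,75],60)
under(dict(np.load('pics/t4.png.npz')),xr=(-40,0))
t=snap('top','t12.png');under(t);s=snap('scene','s12.png');under(s)
a=bview(t,20,110,3);b=s['image'][150:230,240:340]
o=np.zeros((400,800,3),np.uint8);o[:,:400]=cv2.resize(np.rot90(a,1),(400,400));o[:320,400:]=cv2.resize(b,(400,320))
cv2.imwrite('pics/c12.png',o[:,:,::-1])
E
```

```text
t 16.7 board [-192.7    3.4] z 97.8 yaw-TH -0.03 tilt [ 0.0035  0.0023 -1.    ] F [-0.2 -0.4 -0.6] w -0.1 | shift cm [22.26 -7.16  3.86] turn z -0.03
rear x -56.77 slope -2.25 | right -51.10 (2.76) left 61.60 (1.89) mid at x0 5.25 w 112.7
rear x -23.12 slope 0.25 | right -52.93 (-0.73) left 60.08 (0.70) mid at x0 3.58 w 113.0
rear x -23.22 slope -0.14 | right -59.31 (-2.38) left 58.35 (-0.55) mid at x0 -0.48 w 117.7
```

View pics/c12.png

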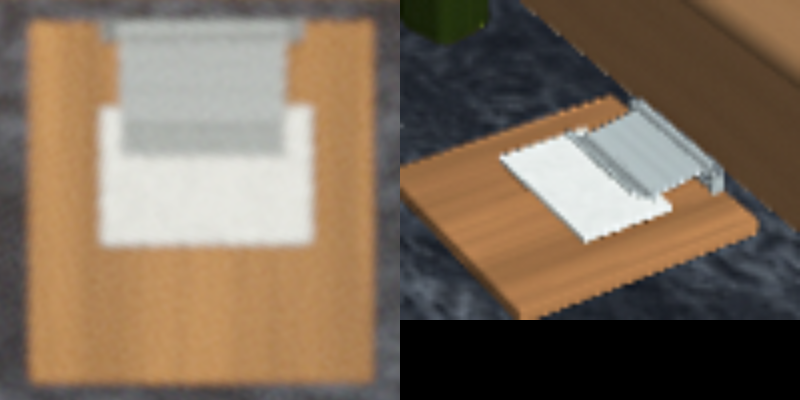

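The card sits under the raised jaw. It is square (rear edge slope 0.25°, against 0.36° for the board's own rear edge) but about 2.7 mm toward +y: columns 100–314 against the board's 27–375. I nudge it from its left side with the closed fingers, clear of the jaw.

Emit:
servo_tool([
  [0,2,-2,0,0,0,0],
  [0,4,-3,0,0,0,0],
  [0,4.5,-3,0,0,0,0],
  [0,4.5,-0.1,0,0,0,0],
  [0,4,0,0,0,0,0],
  [0,2.5,0,0.5,0,0,0],
  [0,0.9,0,1.5,0,0,0],
  [0,0,0,2,0,0,0],
  [0,0,0,2,0,0,0],
  [0,0,0,0.8,0,0,0],
  [0,0,0,0,0,0,0],
])

```text
clock: 17.9
position: [576.0, 30.3, 27.4]
ee_rot: [0.991, -0.135, -0.001, 0.0]
contact_force: [0.1, -0.2, 0.6]
gripper_width: -0.1
```

Run:
```python
from h import *
to([31,68.5],27)
```

```text
t 17.9 board [30.6 81.2] z 27.4 yaw-TH -0.22 tilt [-1.5e-03 -8.0e-04 -1.0e+00] F [ 0.1 -0.2  0.6] w -0.1 | shift cm [0.04 1.27 0.05] turn z -0.22
```

Emit:
servo_tool([
  [0,0,0.4,0,0,0,0],
  [0,0,0.4,0,0,0,0],
  [0,0,0.3,0,0,0,0],
  [0,0,0.1,0,0,0,0],
  [0,0,0.1,0,0,0,0],
  [0,0,0,0,0,0,0],
])

```text
clock: 18.5
position: [572.1, 18.1, 29.2]
ee_rot: [0.991, -0.134, 0.0, -0.0]
contact_force: [0.6, 0.1, 0.2]
gripper_width: -0.0
```

Emit:
servo_tool([
  [0,0,0.1,0,0,0,0],
  [0,0,0.1,0,0,0,0],
  [0,0,0,0,0,0,0],
])

```text
clock: 18.8
position: [571.8, 16.8, 29.0]
ee_rot: [0.991, -0.134, 0.0, -0.0]
contact_force: [0.5, 2.7, 0.1]
gripper_width: -0.4
```

Run:
```python
from h import *
to([31,65.4],27)
t=get_image('top');under(t,xr=(-20,0))
```

```text
t 18.8 board [30.1 67.1] z 29.0 yaw-TH -0.18 tilt [ 9.e-04  7.e-04 -1.e+00] F [0.5 2.7 0.1] w -0.4 | shift cm [0.09 0.17 0.2 ] turn z -0.18
rear x -22.99 slope 0.31 | right -53.04 (-1.49) left 59.74 (-1.19) mid at x0 3.35 w 112.8
```

Emit:
servo_tool([
  [0,0,0,0.15,0,0,0],
  [0,0,0.1,0,0,0,0],
  [0,0,0.1,0,0,0,0],
  [0,0,0,0,0,0,0],
])

```text
clock: 19.25
position: [571.4, 14.5, 27.5]
ee_rot: [0.991, -0.134, 0.001, -0.0]
contact_force: [1.6, 3.5, -0.7]
gripper_width: -0.1
```

Run:
```python
from h import *
to([31,65.4],27)
t=get_image('top');under(t,xr=(-20,0))
```

```text
t 19.25 board [30.4 64.8] z 27.5 yaw-TH -0.18 tilt [ 1.1e-03  3.0e-04 -1.0e+00] F [ 1.6  3.5 -0.7] w -0.1 | shift cm [ 0.06 -0.06  0.05] turn z -0.18
rear x -22.94 slope 0.00 | right -55.77 (-2.98) left 57.77 (1.71) mid at x0 1.00 w 113.5
```

Emit:
servo_tool([
  [0,0,-0.5,0,0,0,0],
  [0,0,-1.5,0,0,0,0],
  [0,0,0,-3,0,0,0],
  [0,-2,0,-4,0,0,0],
  [0,-4.5,0.5,0,0,0,0],
  [0.4,-4.5,2,0,0,0,0],
  [0.75,-4.5,3,0,0,0,0],
  [0.75,-1.5,2.8,0,0,0,0],
  [0.75,0,0,0,0,0,0],
  [0.75,0,0,0,0,0,0],
])

```text
clock: 20.3
position: [394.4, 0.3, 97.9]
ee_rot: [0.991, -0.134, 0.0, 0.0]
contact_force: [0.5, -0.4, 0.0]
gripper_width: 63.4
```

Run:
```python
from h import *
to([-48,0.8],20.7)
t=get_image('top');under(t)
```

```text
t 20.3 board [-136.7    4.5] z 97.9 yaw-TH -0.17 tilt [ 9.e-04 -1.e-04 -1.e+00] F [ 0.5 -0.4  0. ] w 63.4 | shift cm [8.86 0.34 7.72] turn z -0.17
rear x -23.04 slope 0.06 | right -55.47 (-0.00) left 57.53 (0.56) mid at x0 1.03 w 113.0
```

Emit:
servo_tool([
  [0.75,3,0.2,0,0,0,0],
  [0.75,3.5,0.1,1,0,0,0],
  [0.75,1.6,0,3,0,0,0],
  [0.75,0.2,0,2.5,0,0,0],
  [0.75,0,0,1.1,0,0,0],
  [0.75,0,0,0,0,0,0],
])

```text
clock: 20.95
position: [474.0, -24.6, 20.4]
ee_rot: [0.991, -0.134, -0.001, 0.001]
contact_force: [-1.0, -0.0, 0.4]
gripper_width: 63.9
```

Run:
```python
from h import *
to([-37,0.9],20.7)
```

```text
t 20.95 board [-53.4   1.4] z 20.4 yaw-TH -0.15 tilt [-0.0021 -0.001  -1.    ] F [-1.  -0.   0.4] w 63.9 | shift cm [ 1.64  0.05 -0.04] turn z -0.15
```

Emit:
servo_tool([
  [0.75,0.5,0,0,0,0,0],
  [0.75,0.5,0,0,0,0,0],
  [0.75,0.4,0,0,0,0,0],
  [0.75,0.2,0,0,0,0,0],
  [0.75,0,0,0,0,0,0],
])

```text
clock: 21.45
position: [489.3, -29.1, 21.6]
ee_rot: [0.991, -0.134, 0.0, -0.0]
contact_force: [-0.3, -0.3, 0.4]
gripper_width: 64.2
```

Emit:
servo_tool([
  [0.75,0.1,0,0,0,0,0],
  [0.75,0.1,0,0,0,0,0],
  [0.75,0,0,0,0,0,0],
])

```text
clock: 21.75
position: [490.7, -29.7, 21.4]
ee_rot: [0.991, -0.134, -0.0, 0.0]
contact_force: [-0.3, 0.1, -0.4]
gripper_width: 64.3
```

Emit:
servo_tool([
  [0.75,0.1,0,0,0,0,0],
  [0.75,0.1,0,0,0,0,0],
  [0.75,0,0,0,0,0,0],
])

```text
clock: 22.05
position: [491.0, -30.3, 21.0]
ee_rot: [0.991, -0.135, -0.002, 0.0]
contact_force: [-4.5, 1.9, 2.1]
gripper_width: 64.4
```

Run:
```python
from h import *
to([-30,0.9],20.7)
t=get_image('top');sides(t,10,20)
```

```text
t 22.05 board [-35.4   0.3] z 21.0 yaw-TH -0.21 tilt [-3.6e-03 -5.0e-04 -1.0e+00] F [-4.5  1.9  2.1] w 64.4 | shift cm [ 0.54 -0.06  0.03] turn z -0.21
right y -55.50 left y -44.75 mid -50.12 width 10.8 slopes 4.68 18.12
```

Emit:
servo_tool([
  [0.75,0.1,-0.03,0,0,0,0],
  [0.75,0.1,-0.03,0,0,0,0],
  [0.75,0,0,0,0,0,0],
])

```text
clock: 22.4
position: [493.0, -30.6, 20.9]
ee_rot: [0.991, -0.135, -0.002, 0.001]
contact_force: [-5.2, 1.4, 1.9]
gripper_width: 64.3
```

Emit:
servo_tool([
  [0.75,0.1,0,0,0,0,0],
  [0.75,0.1,0,0,0,0,0],
  [0.75,0,0,0,0,0,0],
])

```text
clock: 22.7
position: [495.5, -31.0, 21.0]
ee_rot: [0.991, -0.135, -0.001, 0.0]
contact_force: [-5.0, -0.7, 0.8]
gripper_width: 64.1
```

Emit:
servo_tool([
  [0.75,0.1,0,0,0,0,0],
  [0.75,0.1,0,0,0,0,0],
  [0.75,0,0,0,0,0,0],
])

```text
clock: 23.0
position: [498.6, -31.3, 21.2]
ee_rot: [0.991, -0.134, -0.0, 0.0]
contact_force: [-3.8, -0.4, -1.0]
gripper_width: 64.4
```

Run:
```python
from h import *
to([-30,0.9],20.7)
t=get_image('top');sides(t,10,20)
```

```text
t 23.0 board [-27.9   1.4] z 21.2 yaw-TH -0.21 tilt [-4.e-04 -1.e-04 -1.e+00] F [-3.8 -0.4 -1. ] w 64.4 | shift cm [-0.21  0.05  0.05] turn z -0.21
right y -54.75 left y -46.75 mid -50.75 width 8.0 slopes -1.28 7.24
```

Emit:
servo_tool([
  [0.75,0.1,0.06,0,0,0,0],
  [0.75,0.1,0.06,0,0,0,0],
  [0.75,0,0,0,0,0,0],
])

```text
clock: 23.35
position: [500.8, -32.8, 21.5]
ee_rot: [0.991, -0.134, 0.0, -0.0]
contact_force: [-2.4, 0.2, -1.3]
gripper_width: 64.1
```

Emit:
servo_tool([
  [0.75,0.1,0.03,0,0,0,0],
  [0.75,0.1,0.03,0,0,0,0],
  [0.75,0,0,0,0,0,0],
])

```text
clock: 23.65
position: [502.4, -33.9, 21.5]
ee_rot: [0.991, -0.134, 0.0, -0.0]
contact_force: [-2.4, 1.4, -1.8]
gripper_width: 64.3
```

Run:
```python
from h import *
to([-30,0.9],20.7)
t=get_image('top');sides(t,13,21)
```

```text
t 23.65 board [-23.5  -0.1] z 21.5 yaw-TH -0.17 tilt [ 7.e-04  1.e-04 -1.e+00] F [-2.4  1.4 -1.8] w 64.3 | shift cm [-0.65 -0.1   0.08] turn z -0.17
right y -55.75 left y -49.00 mid -52.38 width 6.8 slopes 3.17 2.17
```

Emit:
servo_tool([
  [0.75,0.1,0,0.03,0,0,0],
  [0.75,0.1,0,0.03,0,0,0],
  [0.75,0,0,0,0,0,0],
])

```text
clock: 24.0
position: [503.9, -34.6, 21.0]
ee_rot: [0.991, -0.134, -0.0, 0.0]
contact_force: [-4.9, 2.3, 2.1]
gripper_width: 64.3
```

Emit:
servo_tool([
  [0.75,0.1,0,0,0,0,0],
  [0.75,0.1,0,0,0,0,0],
  [0.75,0,0,0,0,0,0],
])

```text
clock: 24.3
position: [505.6, -35.2, 21.0]
ee_rot: [0.991, -0.134, -0.0, 0.0]
contact_force: [-5.1, 0.8, 2.0]
gripper_width: 64.1
```

Run:
```python
from h import *
to([-20,0.9],20.7)
t=get_image('top');sides(t,15,22)
```

```text
t 24.3 board [-20.1  -0.5] z 21.0 yaw-TH -0.2 tilt [-7.e-04 -2.e-04 -1.e+00] F [-5.1  0.8  2. ] w 64.1 | shift cm [ 0.01 -0.14  0.03] turn z -0.2
right y -56.25 left y -49.75 mid -53.00 width 6.5 slopes -4.47 11.54
```

Emit:
servo_tool([
  [0.75,0.1,-0.04,0,0,0,0],
  [0.75,0.1,-0.04,0,0,0,0],
  [0.75,0,0,0,0,0,0],
])

```text
clock: 24.65
position: [506.8, -35.2, 20.8]
ee_rot: [0.991, -0.135, -0.001, 0.0]
contact_force: [-5.8, 1.6, 2.4]
gripper_width: 63.8
```

Emit:
servo_tool([
  [0.75,0.1,0,0,0,0,0],
  [0.75,0.1,0,0,0,0,0],
  [0.75,0,0,0,0,0,0],
])

```text
clock: 24.95
position: [508.6, -35.8, 20.8]
ee_rot: [0.991, -0.135, -0.001, 0.0]
contact_force: [-6.8, 0.8, 2.9]
gripper_width: 63.9
```

Run:
```python
from h import *
to([-20,0.9],20.7)
t=get_image('top');sides(t,17,23)
```

```text
t 24.95 board [-17.   -0.3] z 20.8 yaw-TH -0.23 tilt [-2.8e-03 -6.0e-04 -1.0e+00] F [-6.8  0.8  2.9] w 63.9 | shift cm [-0.3  -0.12  0.01] turn z -0.23
right y -56.25 left y -50.25 mid -53.25 width 6.0 slopes -3.36 19.8
```

Emit:
servo_tool([
  [0.75,0.1,-0.05,0,0,0,0],
  [0.75,0,0,0,0,0,0],
])

```text
clock: 25.2
position: [509.4, -35.7, 20.6]
ee_rot: [0.991, -0.135, -0.002, 0.001]
contact_force: [-6.6, 0.5, 2.1]
gripper_width: 64.3
```

Emit:
servo_tool([
  [0.75,0.1,-0.03,0,0,0,0],
  [0.75,0,0,0,0,0,0],
])

```text
clock: 25.4
position: [510.3, -35.7, 20.6]
ee_rot: [0.991, -0.135, -0.002, 0.001]
contact_force: [-6.4, 1.4, 3.1]
gripper_width: 63.8
```

Emit:
servo_tool([
  [0.75,0.1,0,0,0,0,0],
  [0.75,0,0,0,0,0,0],
])

```text
clock: 25.6
position: [511.2, -36.0, 20.6]
ee_rot: [0.991, -0.135, -0.002, 0.001]
contact_force: [-7.0, 0.9, 3.4]
gripper_width: 64.1
```

Run:
```python
from h import *
to([-20,0.9],20.7)
t=get_image('top');sides(t,17,23)
```

```text
t 25.6 board [-14.5   0.3] z 20.6 yaw-TH -0.24 tilt [-4.e-03 -8.e-04 -1.e+00] F [-7.   0.9  3.4] w 64.1 | shift cm [-0.56 -0.06 -0.01] turn z -0.24
right y -55.75 left y -50.25 mid -53.00 width 5.5 slopes 2.24 9.12
```

Emit:
servo_tool([
  [0.75,0.1,0,0,0,0,0],
  [0.75,0,0,0,0,0,0],
])

```text
clock: 25.85
position: [511.5, -36.1, 20.5]
ee_rot: [0.991, -0.135, -0.003, 0.001]
contact_force: [-8.5, 1.6, 3.1]
gripper_width: 64.1
```

Emit:
servo_tool([
  [0.75,0.1,0,0,0,0,0],
  [0.75,0,0,0,0,0,0],
])

```text
clock: 26.05
position: [511.6, -36.3, 20.3]
ee_rot: [0.991, -0.135, -0.004, 0.001]
contact_force: [-10.2, 4.2, 4.7]
gripper_width: 63.9
```

Emit:
servo_tool([
  [0.75,0.1,0,0,0,0,0],
  [0.75,0,0,0,0,0,0],
])

```text
clock: 26.25
position: [511.6, -36.6, 20.1]
ee_rot: [0.991, -0.135, -0.004, 0.001]
contact_force: [-10.8, 4.8, 4.7]
gripper_width: 63.8
```

Run:
```python
from h import *
to([-20,0.9],20.7)
t=get_image('top');sides(t,17,23)
```

```text
t 26.25 board [-13.9  -0.2] z 20.1 yaw-TH -0.26 tilt [-9.2e-03 -9.0e-04 -1.0e+00] F [-10.8   4.8   4.7] w 63.8 | shift cm [-0.61 -0.11 -0.06] turn z -0.26
right y -55.75 left y -50.38 mid -53.06 width 5.4 slopes 3.19 -8.69
```

Emit:
servo_tool([
  [0.75,0.1,0,-0.05,0,0,0],
  [0.75,0,0,0,0,0,0],
])

```text
clock: 26.5
position: [511.7, -36.7, 20.2]
ee_rot: [0.991, -0.135, -0.005, 0.001]
contact_force: [-12.5, 5.3, 3.6]
gripper_width: 64.0
```

Emit:
servo_tool([
  [0.75,0.1,-0.03,-0.05,0,0,0],
  [0.75,0,0,0,0,0,0],
])

```text
clock: 26.7
position: [511.7, -36.7, 20.2]
ee_rot: [0.991, -0.135, -0.006, 0.001]
contact_force: [-12.7, 6.2, 3.8]
gripper_width: 64.1
```

Emit:
servo_tool([
  [0.75,0.1,-0.03,0,0,0,0],
  [0.75,0,0,0,0,0,0],
])

```text
clock: 26.9
position: [511.8, -36.8, 20.2]
ee_rot: [0.991, -0.135, -0.008, 0.002]
contact_force: [-14.9, 6.8, 5.6]
gripper_width: 63.8
```

Run:
```python
from h import *
to([-20,0.9],20.7)
t=get_image('top');sides(t,17,23)
```

```text
t 26.9 board [-13.7  -0.4] z 20.2 yaw-TH -0.3 tilt [-0.0153 -0.0012 -0.9999] F [-14.9   6.8   5.6] w 63.8 | shift cm [-0.63 -0.13 -0.05] turn z -0.3
right y -55.75 left y -49.00 mid -52.38 width 6.8 slopes 6.28 -4.93
```

The card will not move over 6 mm of commanded advance while the force rises from 7 to 16 N, so this is the stop's hard end. I back straight off and inspect.

Emit:
servo_tool([
  [0.75,-0.4,0,0,0,0,0],
  [0.75,-0.4,0,0,0,0,0],
  [0.75,-0.6,0,0,0,0,0],
  [0.75,-1.5,0,0,0,0,0],
  [0.75,-2.5,0,-2,0,0,0],
  [0.75,-4,0,-4,0,0,0],
  [0.75,-4,0,-2,0,0,0],
  [0.75,-4,0,0,0,0,0],
  [0.75,-2,0,0,0,0,0],
  [0.75,0,0,0,0,0,0],
])

```text
clock: 27.95
position: [335.6, 14.5, 98.1]
ee_rot: [0.991, -0.133, 0.002, -0.001]
contact_force: [0.4, 0.1, 0.3]
gripper_width: 64.1
```

Run:
```python
from h import *
to([-20,0.9],20.7)
t=snap('top','t13.png');under(t,xr=(2,20));boardfit(t);s=snap('scene','s13.png');under(s,xr=(5,18))
a=bview(t,20,110,3);b=s['image'][150:230,240:340]
o=np.zeros((400,800,3),np.uint8);o[:,:400]=cv2.resize(np.rot90(a,1),(400,400));o[:320,400:]=cv2.resize(b,(400,320))
cv2.imwrite('pics/c13.png',o[:,:,::-1])
```

```text
t 27.95 board [-197.1    2.8] z 98.1 yaw-TH -0.05 tilt [ 0.0038  0.0022 -1.    ] F [0.4 0.1 0.3] w 64.1 | shift cm [17.69  0.2   7.8 ] turn z -0.05
rear x -1.55 slope 0.14 | right -54.80 (-4.06) left 57.58 (-2.08) mid at x0 1.39 w 112.4
rear x,slope (np.float64(-102.7124217118998), np.float64(0.286517799081531))
right y (np.float64(-96.69349252528305), np.float64(-0.24867991618758808)) left y (np.float64(98.0637715179969), np.float64(0.07532256842323562))
rear x -1.79 slope 0.37 | right -62.11 (2.43) left 54.06 (6.47) mid at x0 -4.02 w 116.2
```

View pics/c13.png

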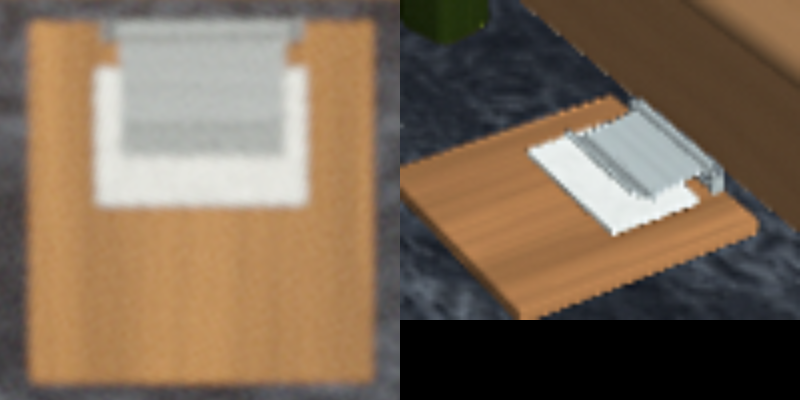

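Card at columns 94–309 (middle 201.5) against board 27–375 (middle 201), with its rear edge parallel to the board. It did not move when I withdrew: rear edge at −1.55, against −1.4 while pressed. Handing in.

```bash
python3 -c "
from bench import *
print(job_done())"
```

```text
the job is handed in; nothing more can be done
None
```

The card is under the clip, fully home against the stop and held there. I handed the job in at about 28 s, with the arm about 100 mm behind the board and touching nothing.

**What I did:**
- I squared the card with a two-finger push on its rear edge and centred it with a nudge on its left side.
- I then pushed it under the clip. The force peaked at about 16 N in the readings taken.
- When it popped under the pinch bar it slid about 2.7 mm to the left, so I nudged it back from the side with the closed fingers.
- I pushed on until the card would not move over 6 mm of commanded advance while the force rose from 7 to about 16 N. I took that as the stop's hard end, at about 72 mm along the board.
- I did not move the gripper onto the clip, mill, jar or spoon.

**Last checks:**
- **Middle:** the card is within about 0.5 mm of the board's middle line in the top view.
- **Square:** its rear edge is within about 0.2° of the board's.
- **Held:** the rear edge stayed where it was, to about 0.1 mm, after I withdrew.
- **Disagreement:** the fits of the card's short visible side edges were noisy, with slopes of a few degrees. The scene camera's sideways reading carries a fixed offset of about 4 mm against the top camera. I relied on the top view and the rear edge instead.

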